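# Kit the print pads and dock the tray over the sill

### The job

Put every print pad that is here (two or three, dome up) into the blue tray while it stands on the worktop. Then take the tray to the bay of the dock that has no ink tin in it: lift the tray's nose by its black fin, rest the nose on that bay's steel sill and let go, then push the tray over the sill until it lies flat and fully home in the bay, pads still inside. Never carry the whole tray (its tail stays low) and leave the ink tin and the cardboard blade box alone.

Things in the scene. Friction and masses are not known exactly. Their poses are not given: they have to be found in the camera images.
- dock: Fixed two-bay tray dock: grey floor plate (top at z = 3 mm), aluminium rails 26 mm high, steel sill across the front. Origin on the worktop under the middle of the sill's front face; +y points into the bays (about world +y), +x to the far bay. Sill y 0 to 16 mm, top 16 mm high. Back stop, 45 mm high, at y = 252. Rails at x = -131, 0, 131 mm. One bay holds an ink tin
- bay_near (a point): where the tray's origin lies when home in the near bay: on the floor plate, dock frame (-66, 119, 3) mm, axes as the dock's. The bay is 122 mm wide between the rails; the tray has about 6 mm of play at either end (its fin's tip meets the back stop)
- bay_far (a point): the same for the far bay: dock frame (66, 119, 3) mm
- sill_near (a point): middle of the sill's top at the near bay, dock frame (-66, 8, 16) mm
- sill_far (a point): middle of the sill's top at the far bay, dock frame (66, 8, 16) mm
- tray: Loose blue open-topped tray, 108 (x) x 194 (y) x 40 (z) mm outside, walls and floor 3 mm, about 0.25 kg. Origin at the centre of its underside; the +y end is the nose, at the start roughly towards the dock (world +y), the -y end the tail. A black gripping fin stands ahead of the nose wall, in the middle
- tray_nose (a point): middle of the nose's lower edge, tray frame (0, 97, 0) mm, axes as the tray's. It cannot climb the sill unless lifted; once it rests on the sill the tray, pushed at its tail wall, slides over, tips nose down behind it and at last drops flat
- tray_tail (a point): middle of the lower rear edge of the tray: tray frame (0, -97, 0) mm
- tray_fin (a point): grip point on the fin, tray frame (0, 113, 50) mm. The fin is 12 mm thick (x), y 95 to 127, z 26 to 62 mm in the tray frame; grip it across the tray's x axis
- pad_a: Loose silicone print pad, red dome on a red board: board 54 (x) x 60 (y) x 10 mm, dome narrower, 44 mm high in all, 0.10 kg. Origin at the centre of the underside, z up through the dome. Grip the board's edges across x. May be absent
- pad_b: Loose print pad, cream dome on a wooden board: board 49 (x) x 54 (y) x 10 mm, 52 mm high in all, 0.10 kg. Origin as pad_a. May be absent
- pad_c: Loose print pad, small red dome on a wooden board: board 40 (x) x 44 (y) x 10 mm, 36 mm high in all, 0.10 kg. Origin as pad_a. May be absent. All three fit in the tray in a row along its y: for instance pad_a, pad_b, pad_c at tray y = -56, +8 and +64 mm, turned like the tray
- tin_yellow: Ink tin with a yellow band, 84 mm across and high, standing in the near bay, or absent (then the near bay is free). Origin at the centre of its underside
- tin_white: Ink tin with a white and grey label, 84 mm across and high, standing in the far bay, or absent (then the far bay is free). Exactly one of the two tins is there
- blade_box: small white and red cardboard box, 66 x 70 x 18 mm, left of the pads; a bystander

How it is judged:
On the way, in this order (a step that is already met when the one before it is completed fails the run):
1. every pad present lies in the tray, dome up, let go, while the tray stands flat on the worktop in front of the sill (x of pad_a in the frame of tray between -0.034 and 0.034 m and y of pad_a in the frame of tray between -0.08 and 0.08 m and z of each of pad_a, pad_b, pad_c in the frame of tray below 0.009 m and angle between the z axis of each of pad_a, pad_b, pad_c and the z axis of tray, either way round below 0.12 rad and x of pad_b in the frame of tray between -0.034 and 0.034 m and y of pad_b in the frame of tray between -0.08 and 0.08 m and x of pad_c in the frame of tray between -0.034 and 0.034 m and y of pad_c in the frame of tray between -0.08 and 0.08 m and contact force between the fingers and pad_a below 0.2 N and contact force between the fingers and pad_b below 0.2 N and contact force between the fingers and pad_c below 0.2 N and height (world z) of tray_nose below 0.005 m and y of tray_nose in the frame of dock below 0 m), for 0.3 s.
2. the tray's nose rests on the sill, let go, the pads still in it (x of pad_a in the frame of tray between -0.034 and 0.034 m and y of pad_a in the frame of tray between -0.08 and 0.08 m and z of each of pad_a, pad_b, pad_c in the frame of tray below 0.009 m and angle between the z axis of each of pad_a, pad_b, pad_c and the z axis of tray, either way round below 0.12 rad and x of pad_b in the frame of tray between -0.034 and 0.034 m and y of pad_b in the frame of tray between -0.08 and 0.08 m and x of pad_c in the frame of tray between -0.034 and 0.034 m and y of pad_c in the frame of tray between -0.08 and 0.08 m and contact force between the fingers and tray below 0.2 N and y of tray_nose in the frame of dock between 0 and 0.08 m and height (world z) of tray_nose above 0.011 m and height (world z) of tray_tail below 0.006 m), for 0.3 s.
At the end, for the whole second after the job is handed in: The tray lies flat on the floor plate of the free bay, both ends down behind the sill (within 10 mm of home along the bay), at rest, with every pad lying dome up in it (((x of tray in the frame of bay_near between -0.012 and 0.012 m and y of tray in the frame of bay_near between -0.01 and 0.01 m) or (x of tray in the frame of bay_far between -0.012 and 0.012 m and y of tray in the frame of bay_far between -0.01 and 0.01 m)) and height (world z) of each of tray_nose, tray_tail below 0.007 m and linear speed of tray below 0.01 m/s and x of pad_a in the frame of tray between -0.034 and 0.034 m and y of pad_a in the frame of tray between -0.08 and 0.08 m and z of each of pad_a, pad_b, pad_c in the frame of tray below 0.009 m and angle between the z axis of each of pad_a, pad_b, pad_c and the z axis of tray, either way round below 0.12 rad and x of pad_b in the frame of tray between -0.034 and 0.034 m and y of pad_b in the frame of tray between -0.08 and 0.08 m and x of pad_c in the frame of tray between -0.034 and 0.034 m and y of pad_c in the frame of tray between -0.08 and 0.08 m); the robot touches nothing.
It fails at once if the whole tray is carried: its tail rises more than 60 mm (height (world z) of tray_tail above 0.06 m).
It fails at once if the ink tin is moved by more than 20 mm or toppled (distance of any of tin_yellow, tin_white from where it was at the start of the episode above 0.02 m).
It fails at once if the blade box is moved by more than 20 mm (distance of blade_box from where it was at the start of the episode above 0.02 m).
Of tin_yellow, tin_white only 1 to 1 are there at a start; the rules pass over those that are not, and their reading is None.
Of pad_a, pad_b, pad_c only 2 to 3 are there at a start; the rules pass over those that are not, and their reading is None.
At some moment in a run one of pad_a, pad_b, pad_c, tray may be knocked a few centimetres aside while the robot is not near it.
Once in a run the grip may slacken for a moment while it holds something.
It also fails if it takes over 210 s, if anything falls off the work surface, if the arm or the gripper's body presses on something with over 40 N, if the wrist force passes 120 N, or if a joint passes its speed limit or range.

### The arm

A 6-joint arm with a two-finger parallel gripper is mounted at the origin on a cart in front of the work surface, level with it; the furniture and walls round the work are solid. World frame = base frame: x ahead of the robot, y to its left, z up, the work surface at z = 0. Lengths are in m, angles in rad, forces in N, time in s.
With the tool pointing down it reaches from about 0.35 to 0.775 m from the base axis. Payload 7.3 kg.
Tool frame: the origin (TCP) lies at the very end of the fingers, on their centre line; the grasp point (between the pads) lies 19 mm behind it (robot.hold_point_z is the distance from the TCP to the grasp point, in m); z points along the fingers, y is the direction in which the jaws open and shut (so a half turn about z gives the same grasp; the last joint's range is limited). The gripper opens to 92 mm and grips with 3 to 60 N. Pads are 19 mm wide; open, the fingers measure 130 mm over their backs; the gripper's body (75 mm by 190 mm) begins 47 mm behind the grasp point.
Start: joints at [-1.401, 0.342, 1.524, -0, 1.275, -0.146], TCP at [0.163, -0.499, 0.227] pointing down, gripper open.
Joint ranges: [-2.53, 2.53], [-0.77, 2.02], [0.04, 2.7], [-1, 4.14], [0.28, 2.66], [-3.11, 3.11]. Speed limits (rad/s): [2.57, 2.57, 3.14, 3.14, 3.14, 3.14].

### API

Orientations are given as [roll, pitch, yaw] about the fixed x, y, z axes, in that order (R = Rz(yaw) Ry(pitch) Rx(roll)).
In Python, from cell import monitor, viewer, robot gives the robot as it stands.
- The arm moves only by the tool move_arm, never from a script. Its argument "deltas" is a list of rows, each an object of numbers: "x", "y", "z": the shift along the tool's x, y, z in m; "wx", "wy", "wz": the turn, a rotation vector about the tool's x, y, z in degrees; "hand": the opening, from 0 (shut) to 1 (fully open). In form: [{"x": .., "y": .., "z": .., "wx": .., "wy": .., "wz": .., "hand": ..}, ...]. A call has 1 to 8 rows; each row is the pose to reach, as a shift and turn from the pose commanded when the call began, along the tool's axes at that moment; what a row does not reach only later rows make up. A row lasts 1/8 s, in which the tool goes at most 62.5 mm and 10.7 degrees, less where a joint would pass 70% of its speed; a pose out of reach is approached as far as the arm can. A call with a gripper value outside its range is refused whole. The fingers move at their own pace and stop on an object; "grip_force" is the grip in N (left out, the last holds). Time passes only in rows, so rows that repeat a pose let the fingers close. It gives the time, the measured TCP pose, the force and the opening at its end, in the units of the state.
- monitor.observe(): the state, without advancing time (a new reading comes with each control period).
- viewer.read_camera(name): name is "side" or "top" or "wrist"; returns the picture (400x640x3 uint8, red, green, blue); there is no depth.
- viewer.camera_params(name): a dict with "camera_matrix" (3x3 intrinsics, pixels), "R" (3x3) and "t" (3): a world point X has camera coordinates R X + t. Camera axes: x right, y down, z forward; pixel columns grow to the right and rows downward; lengths in m; the calibration is good to about 2 mm. A picture is of the moment at which its call begins: read the wrist's pose just before it. camera_params takes no time and is no camera call; for the wrist camera it gives the pose at the moment of the call.
- robot.hand_in(): hands the job in, once; it reports no verdict.
The state is a dict: "time": time; "qpos": joint angles; "qvel": joint speeds; "joint_efforts": joint torques, N m; "tool_pos": TCP position; "tool_rot": TCP orientation; "contact_force": force on the tool from outside, world axes, zero at the start; "torque": the same for the moment, N m; "opening": finger opening in m.
Only numpy, scipy, OpenCV 4.12 (cv2) and the standard library are available. Lean on these libraries where they do the work, as an engineer would, in place of code of your own. Each camera call takes 0.05 s, during which the arm holds its last target. There are 200 camera calls.

## Working session

There is one attempt and no reset: what is moved stays moved. The work goes in short steps, Python scripts to look and compute and a tool call to move; the robot and the scene stay as the last step left them, time stands still between calls to the robot, and variables do not carry over. Pictures are saved under pics/ and viewed, about 12 in all and at most 16, crops included, and the job is handed in when it is done.

Besides the shell and the picture viewer there is one more tool, called after "Call:" as name(argument=value, ...), one argument or row to a line, values as JSON. move_arm: Moves the arm, as the interface text tells. Its arguments: {"type":"object","properties":{"deltas":{"type":"array","items":{"type":"object","properties":{"x":{"type":"number"},"y":{"type":"number"},"z":{"type":"number"},"wx":{"type":"number"},"wy":{"type":"number"},"wz":{"type":"number"},"hand":{"type":"number"}}}},"grip_force":{"type":"number"}},"required":["deltas"]}

```bash
mkdir -p pics; ls
cat > h.py <<'E'
import sys; sys.path.insert(0,'.')
import numpy as np, cv2
from cell import monitor, viewer, robot
from scipy.spatial.transform import Rotation as Ro
def snap(n,f=None):
    p=viewer.camera_params(n); im=np.array(viewer.read_camera(n))
    if f: cv2.imwrite('pics/'+f,im[:,:,::-1])
    return im,p
def ray(p,u,v,z):
    K,R,t=map(np.array,(p['camera_matrix'],p['R'],p['t'])); c=-R.T@t
    d=R.T@np.linalg.solve(K,[u,v,1.]); return c+d*(z-c[2])/d[2]
def proj(p,X):
    c=np.array(p['R'])@np.array(X)+np.array(p['t']); q=np.array(p['camera_matrix'])@c; return q[:2]/q[2]
E
python3 - <<'E'
from h import *
s=monitor.observe(); print(s)
ims=[snap(n,n+'0.png') for n in('top','side')]
for n in ('top','side','wrist'):
    p=viewer.camera_params(n); print(n,np.array(p['camera_matrix'])[0],-np.array(p['R']).T@p['t'],np.array(p['R'])[2])
E
```

```text
pics
{'time': 0.0, 'qpos': array([-1.40101422e+00,  3.42720961e-01,  1.52502798e+00, -9.93425547e-06,
        1.27537784e+00, -1.45966394e-01]), 'qvel': array([ 0.00151761, -0.00129953, -0.00140294, -0.00077694,  0.00034369,
        0.00055168]), 'joint_efforts': array([-2.32031991e-03, -4.31238198e+01, -2.44221103e+01,  7.15794484e-02,
        5.61091723e-02, -1.27075969e-04]), 'tool_pos': array([ 0.16299281, -0.4986297 ,  0.22604204]), 'tool_rot': array([-3.14007345e+00, -2.13739277e-04,  3.15751241e-01]), 'contact_force': array([ 0.18345964, -0.53219675, -0.54873946]), 'torque': array([ 0.00838069, -0.00198022, -0.00468726]), 'opening': 0.0914540283249802}
top [421.32974916   0.         327.26841627] [0.4672367  0.10026886 0.98687884] [ 0.05272244  0.01343968 -0.99851876]
side [470.51784606   0.         320.09354531] [ 0.38411015 -0.75828037  0.42272753] [ 0.16582324  0.90335967 -0.39552998]
wrist [324.16961838   0.         315.49621628] [ 0.2342388  -0.47476193  0.38376173] [-0.26158612 -0.08359581 -0.96155314]
```

View pics/top0.png

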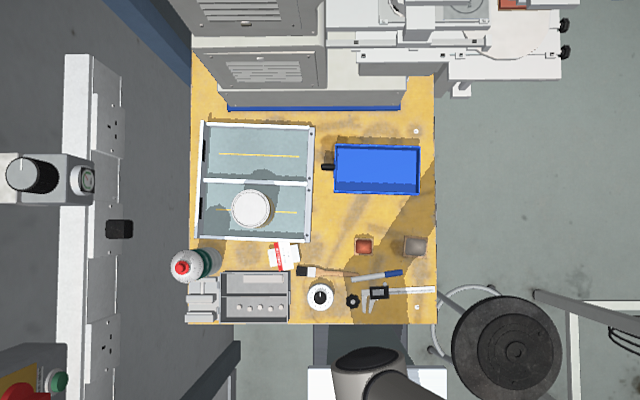

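View pics/side0.png

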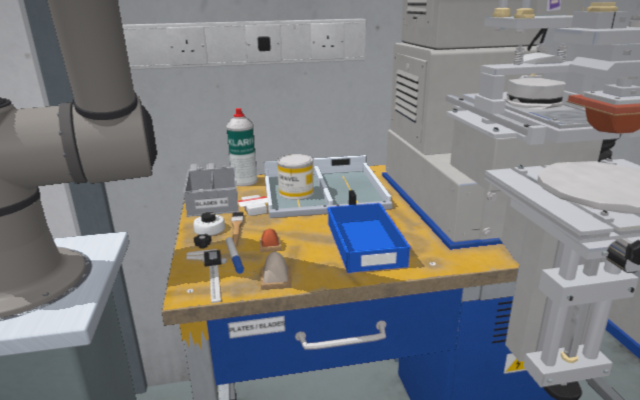

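The top view shows the yellow tin in the near bay at (250,209), so the far bay is free. The tray is at (376,169) with its fin towards the dock at (328,167). There are two pads: a small red dome at (363,245) and a cream dome at (414,245). Next I measure them.

Run:
```python
from h import *
im,p=snap('top'); hsv=cv2.cvtColor(im,cv2.COLOR_RGB2HSV)
m=cv2.inRange(hsv,(105,120,60),(125,255,255)); m[:130]=0; m[200:]=0; m[:,:325]=0;m[:,430:]=0
c=max(cv2.findContours(m,0,2)[0],key=cv2.contourArea); r=cv2.minAreaRect(c); b=cv2.boxPoints(r)
print('tray rect',r,[ray(p,*q,.04).round(4) for q in b], ray(p,*r[0],.04).round(4))
k=cv2.inRange(hsv,(0,0,0),(180,255,50))[155:180,318:336]; ys,xs=np.nonzero(k); print('fin',len(xs),ray(p,318+xs.mean(),155+ys.mean(),.06).round(4))
for n,q,z in (('sill far corner',(315,127),.016),('sill near corner',(311,241),.016)): print(n,ray(p,*q,z).round(4))
crop=np.hstack([cv2.resize(im[110:260,190:340],(400,400),interpolation=3),cv2.resize(im[225:265,345:435],(400,178),interpolation=3).copy() if 0 else cv2.copyMakeBorder(cv2.resize(im[220:270,340:440],(400,200),interpolation=3),0,200,0,0,0)])
cv2.imwrite('pics/crop.png',crop[:,:,::-1])
```

```text
tray rect ((376.34161376953125, 168.860595703125), (86.58999633789062, 49.3603515625), 1.5481576919555664) [array([0.5522, 0.1014, 0.04  ]), array([0.6645, 0.098 , 0.04  ]), array([ 0.6581, -0.0977,  0.04  ]), array([ 0.5462, -0.0932,  0.04  ])] [0.6051 0.002  0.04  ]
fin 51 [0.6078 0.1124 0.06  ]
sill far corner [0.7074 0.1415 0.016 ]
sill near corner [0.4423 0.1509 0.016 ]
```

View pics/crop.png

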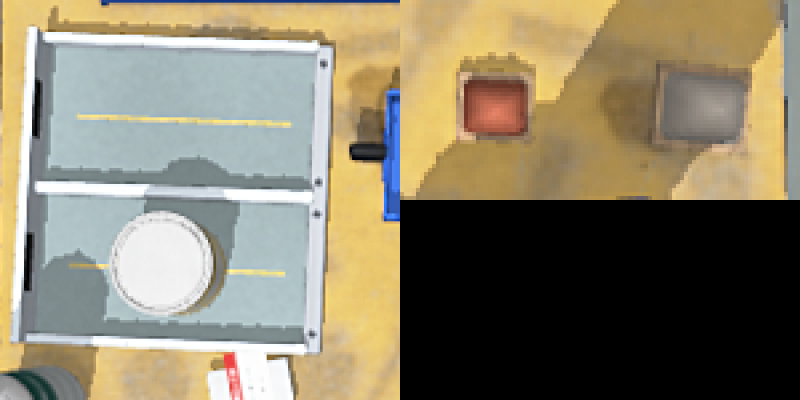

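The red pad's wooden border and roughly 39x44 mm size make it pad_c. The grey-lit one, about 50x55 mm, is pad_b. There is no pad_a. The tray yaw is about -0.03 rad, and the dock's is about -0.035 with its origin near (0.575, 0.146). I'll move over the pads for a close view.

Call:
move_arm(
  deltas=[
    {"x":0.39,"y":-0.366,"z":0,"wz":-72,"hand":1},
    {"x":0.39,"y":-0.366,"z":0,"wz":-72,"hand":1},
    {"x":0.39,"y":-0.366,"z":0,"wz":-72,"hand":1},
    {"x":0.39,"y":-0.366,"z":0,"wz":-72,"hand":1},
    {"x":0.39,"y":-0.366,"z":0,"wz":-72,"hand":1},
    {"x":0.39,"y":-0.366,"z":0,"wz":-72,"hand":1},
    {"x":0.39,"y":-0.366,"z":0,"wz":-72,"hand":1},
    {"x":0.39,"y":-0.366,"z":0,"wz":-72,"hand":1},
  ],
  grip_force=20,
)

```text
schema error: expected keys x, y, z, wx, wy, wz, hand
```

```bash
cat >> h.py <<'E'
def to(x,y,z,yaw=None):
    """tool-axis shift/turn from the measured pose to a tool-down world pose"""
    s=monitor.observe(); R=Ro.from_euler('xyz',s['tool_rot']); d=R.inv().apply(np.array([x,y,z])-s['tool_pos'])
    w=(R.inv()*Ro.from_euler('xyz',[np.pi,0,np.pi/2 if yaw is None else yaw])).as_rotvec(degrees=True)
    print('shift',d.round(4),'turn',w.round(2))
E
python3 - <<'E'
from h import *
s=monitor.observe();print(s['tool_pos'],s['tool_rot'],s['qpos']); to(.42,-.03,.226)
E
```

```text
[ 0.16302978 -0.4987414   0.22620969] [-3.14046565e+00 -1.55762448e-04  3.15823755e-01] [-1.40098017e+00  3.42572821e-01  1.52476794e+00 -1.03082366e-05
  1.27538956e+00 -1.46004682e-01]
shift [ 0.3899 -0.3657  0.0007] turn [-5.00e-02 -5.00e-02 -7.19e+01]
```

Call:
move_arm(
  deltas=[
    {"x":0.39,"y":-0.366,"z":0,"wx":0,"wy":0,"wz":-72,"hand":1},
    {"x":0.39,"y":-0.366,"z":0,"wx":0,"wy":0,"wz":-72,"hand":1},
    {"x":0.39,"y":-0.366,"z":0,"wx":0,"wy":0,"wz":-72,"hand":1},
    {"x":0.39,"y":-0.366,"z":0,"wx":0,"wy":0,"wz":-72,"hand":1},
    {"x":0.39,"y":-0.366,"z":0,"wx":0,"wy":0,"wz":-72,"hand":1},
    {"x":0.39,"y":-0.366,"z":0,"wx":0,"wy":0,"wz":-72,"hand":1},
    {"x":0.39,"y":-0.366,"z":0,"wx":0,"wy":0,"wz":-72,"hand":1},
    {"x":0.39,"y":-0.366,"z":0,"wx":0,"wy":0,"wz":-72,"hand":1},
  ],
  grip_force=20,
)

```text
time: 1.15
tool_pos: [0.404, -0.0586, 0.2268]
tool_rot: [3.141, 0.0, 1.574]
contact_force: [0.7, -1.0, -0.3]
opening: 0.0917
```

Run:
```python
from h import *
s=monitor.observe();print(s['time'],s['tool_pos'],s['tool_rot'],s['qpos']); to(.42,-.03,.226)
```

```text
1.15 [ 0.40400879 -0.0586453   0.22684348] [3.14100760e+00 4.37624839e-04 1.57381890e+00] [-3.32229927e-01  1.25752731e-01  1.81372685e+00 -2.36741663e-04
  1.20141662e+00 -3.35167233e-01]
shift [0.0286 0.0161 0.0008] turn [0.03 0.03 0.17]
```

Call:
move_arm(
  deltas=[
    {"x":0.029,"y":0.016,"z":0,"wx":0,"wy":0,"wz":0,"hand":1},
    {"x":0.029,"y":0.016,"z":0,"wx":0,"wy":0,"wz":0,"hand":1},
    {"x":0.029,"y":0.016,"z":0,"wx":0,"wy":0,"wz":0,"hand":1},
  ],
)

```text
time: 1.52
tool_pos: [0.4189, -0.0319, 0.2265]
tool_rot: [-3.141, 0.0, 1.573]
contact_force: [0.3, 0.2, 0.3]
opening: 0.0917
```

Run:
```python
from h import *
s=monitor.observe();print(s['tool_pos'],s['tool_rot'])
im,p=snap('wrist','w1.png')
print(proj(p,(.42,-.09,.01)),proj(p,(.42,.03,.01)))
```

```text
[ 0.41890009 -0.03192919  0.22648953] [-3.14082397e+00  2.97992479e-04  1.57270644e+00]
[315.85990258 216.63787672] [316.16125334 115.57542166]
```

View pics/w1.png

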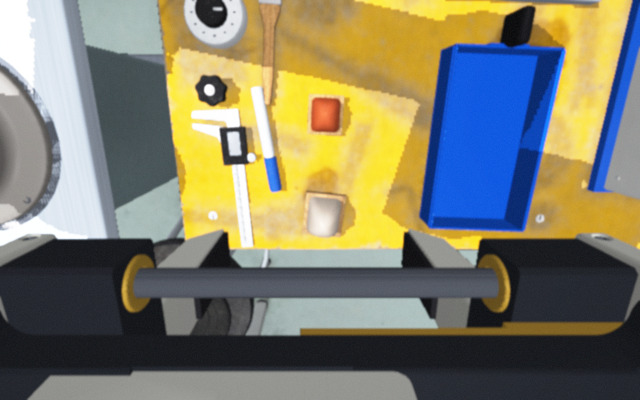

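The wrist view is right=+x, up=+y. It shows the red pad at (326,115), the cream pad at (325,214), the tray around (495,135), and a marker at (265,140). I'll crop for the pads' board edges.

Run:
```python
from h import *
im=cv2.imread('pics/w1.png')
a=cv2.resize(im[85:145,295:355],(400,400),interpolation=2); b=cv2.resize(im[183:243,295:355],(400,400),interpolation=2)
cv2.imwrite('pics/w1c.png',np.hstack([a,b]))
```

```text
(no output)
```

View pics/w1c.png

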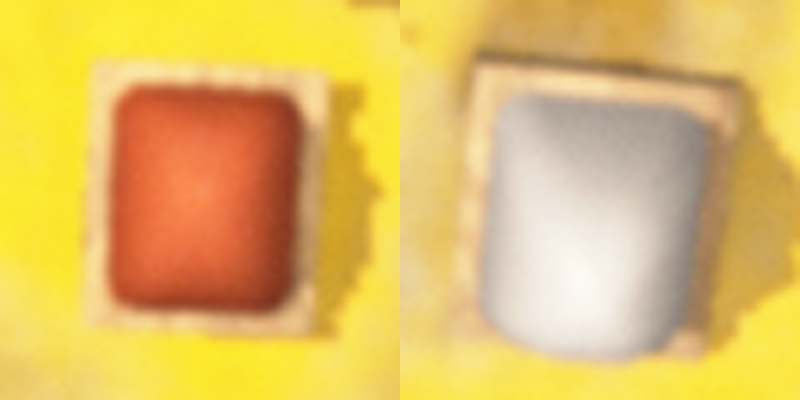

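```bash
cat > m.py <<'E'
from h import *
im=cv2.imread('pics/w1.png'); p=viewer.camera_params('wrist')
for n,cs,o in (('c',[(95,68),(325,75),(315,332),(88,325)],(295,85)),('b',[(75,62),(335,80),(305,355),(52,335)],(295,183))):
    P=np.array([ray(p,o[0]+u*.15-.5,o[1]+v*.15-.5,.01)[:2] for u,v in cs]); ex=(P[1]-P[0]+P[2]-P[3])/2; ey=(P[0]-P[3]+P[1]-P[2])/2
    print(n,P.mean(0).round(4),'size',np.linalg.norm(ex).round(4),np.linalg.norm(ey).round(4),'yaw',np.arctan2(ex[1],ex[0]).round(3),np.arctan2(-ey[0],ey[1]).round(3))
# tray rim corners from this view
hsv=cv2.cvtColor(im,cv2.COLOR_BGR2HSV); m=cv2.inRange(hsv,(105,120,60),(125,255,255)); m[:,575:]=0
c=max(cv2.findContours(m,0,2)[0],key=cv2.contourArea); c=cv2.approxPolyDP(c,6,True)[:,0]; print([(q.tolist(),ray(p,*q,.04)[:2].round(3).tolist()) for q in c])
E
python3 m.py
```

```text
c [0.4304 0.0305] size 0.0384 0.0419 yaw -0.028 -0.024
b [ 0.429  -0.0871] size 0.0471 0.0532 yaw -0.076 -0.083
[([563, 48], [0.661, 0.095]), ([501, 42], [0.6, 0.1]), ([442, 50], [0.543, 0.093]), ([420, 211], [0.536, -0.073]), ([430, 227], [0.549, -0.092]), ([523, 230], [0.655, -0.095])]
```

Call:
move_arm(
  deltas=[
    {"x":-0.055,"y":0.01,"z":0.06,"wx":0,"wy":0,"wz":4.6,"hand":0.78},
    {"x":-0.055,"y":0.01,"z":0.12,"wx":0,"wy":0,"wz":4.6,"hand":0.78},
    {"x":-0.055,"y":0.01,"z":0.155,"wx":0,"wy":0,"wz":4.6,"hand":0.78},
    {"x":-0.055,"y":0.01,"z":0.195,"wx":0,"wy":0,"wz":4.6,"hand":0.78},
    {"x":-0.055,"y":0.01,"z":0.215,"wx":0,"wy":0,"wz":4.6,"hand":0.78},
    {"x":-0.055,"y":0.01,"z":0.223,"wx":0,"wy":0,"wz":4.6,"hand":0.78},
    {"x":-0.055,"y":0.01,"z":0.223,"wx":0,"wy":0,"wz":4.6,"hand":0.78},
  ],
)

```text
time: 2.45
tool_pos: [0.4293, -0.0872, 0.0038]
tool_rot: [-3.141, 0.0, 1.491]
contact_force: [-0.3, -0.0, -0.2]
opening: 0.0717
```

```bash
python3 -c "
from h import *
to(.429,-.087,.003,1.49)"
```

```text
shift [ 0.0002 -0.0003  0.0008] turn [-0.01  0.    0.05]
```

Call:
move_arm(
  deltas=[
    {"x":0,"y":0,"z":0,"wx":0,"wy":0,"wz":0,"hand":0.3},
    {"x":0,"y":0,"z":0,"wx":0,"wy":0,"wz":0,"hand":0.3},
    {"x":0,"y":0,"z":0,"wx":0,"wy":0,"wz":0,"hand":0.3},
    {"x":0,"y":0,"z":0,"wx":0,"wy":0,"wz":0,"hand":0.3},
    {"x":0,"y":0,"z":-0.03,"wx":0,"wy":0,"wz":0,"hand":0.3},
    {"x":0,"y":0,"z":-0.06,"wx":0,"wy":0,"wz":0,"hand":0.3},
    {"x":0,"y":0,"z":-0.1,"wx":0,"wy":0,"wz":0,"hand":0.3},
    {"x":0,"y":0,"z":-0.1,"wx":0,"wy":0,"wz":0,"hand":0.3},
  ],
  grip_force=35,
)

```text
time: 3.45
tool_pos: [0.4311, -0.0871, 0.106]
tool_rot: [3.136, 0.002, 1.492]
contact_force: [0.2, -0.4, -2.1]
opening: 0.0479
```

```bash
cat > t.py <<'E'
from h import *
im,p=snap('top'); hsv=cv2.cvtColor(im,cv2.COLOR_RGB2HSV)
m=cv2.inRange(hsv,(105,120,60),(125,255,255)); m[:115]=0; m[230:]=0; m[:,325:]=m[:,325:]; m[:,:200]=0;m[:,440:]=0
c=max(cv2.findContours(m,0,2)[0],key=cv2.contourArea); r=cv2.minAreaRect(c); b=cv2.boxPoints(r)
print('tray',ray(p,*r[0],.04).round(4),r,[ray(p,*q,.04)[:2].round(3).tolist() for q in b])
E
python3 - <<'E'
from t import *
to(.6035,-.043,.10,1.54)
E
```

```text
tray [0.6048 0.002  0.04  ] ((376.3481750488281, 168.968017578125), (86.60548400878906, 49.11994171142578), 1.5911403894424438) [[0.552, 0.101], [0.664, 0.098], [0.658, -0.098], [0.546, -0.093]]
shift [0.0571 0.1696 0.0049] turn [ 0.14  0.05 -2.73]
```

Call:
move_arm(
  deltas=[
    {"x":0.018,"y":0.05,"z":0,"wx":0,"wy":0,"wz":-2.7,"hand":0.3},
    {"x":0.037,"y":0.11,"z":0,"wx":0,"wy":0,"wz":-2.7,"hand":0.3},
    {"x":0.057,"y":0.1695,"z":0,"wx":0,"wy":0,"wz":-2.7,"hand":0.3},
    {"x":0.057,"y":0.1695,"z":0.0,"wx":0,"wy":0,"wz":-2.7,"hand":0.3},
    {"x":0.057,"y":0.1695,"z":0.05,"wx":0,"wy":0,"wz":-2.7,"hand":0.3},
    {"x":0.057,"y":0.1695,"z":0.08,"wx":0,"wy":0,"wz":-2.7,"hand":0.3},
    {"x":0.057,"y":0.1695,"z":0.08,"wx":0,"wy":0,"wz":-2.7,"hand":0.3},
  ],
)

```text
time: 4.38
tool_pos: [0.5993, -0.0427, 0.0201]
tool_rot: [-3.133, -0.001, 1.539]
contact_force: [0.2, 0.1, -0.2]
opening: 0.048
```

Run:
```python
from h import *
to(.6035,-.043,.008,1.54); print(monitor.observe()['opening']); snap('side','s1.png')
```

```text
shift [-0.0002  0.0043  0.0121] turn [-0.49 -0.07 -0.05]
0.047962487028397185
```

Call:
move_arm(
  deltas=[
    {"x":0,"y":0.004,"z":0.005,"wx":-0.5,"wy":0,"wz":0,"hand":0.3},
    {"x":0,"y":0.004,"z":0.012,"wx":-0.5,"wy":0,"wz":0,"hand":0.3},
    {"x":0,"y":0.004,"z":0.0125,"wx":-0.5,"wy":0,"wz":0,"hand":0.3},
    {"x":0,"y":0.004,"z":0.0125,"wx":-0.5,"wy":0,"wz":0,"hand":0.6},
    {"x":0,"y":0.004,"z":0.0125,"wx":-0.5,"wy":0,"wz":0,"hand":0.6},
    {"x":0,"y":0.004,"z":0.0125,"wx":-0.5,"wy":0,"wz":0,"hand":0.6},
  ],
)

```text
time: 5.18
tool_pos: [0.607, -0.0432, 0.0115]
tool_rot: [3.132, 0.0, 1.539]
contact_force: [-0.3, 0.1, 0.2]
opening: 0.0549
```

Run:
```python
from h import *
print(monitor.observe()['opening']); to(.6035,-.043,.12,1.54); snap('side','s1.png')
```

```text
0.05492556431673555
shift [ 1.000e-04 -2.500e-03 -1.086e-01] turn [ 0.53  0.01 -0.04]
```

Call:
move_arm(
  deltas=[
    {"x":0,"y":0,"z":-0.05,"wx":0.5,"wy":0,"wz":0,"hand":0.6},
    {"x":0,"y":0,"z":-0.105,"wx":0.5,"wy":0,"wz":0,"hand":0.6},
    {"x":0.022,"y":-0.06,"z":-0.105,"wx":0.5,"wy":0,"wz":0,"hand":0.7},
    {"x":0.045,"y":-0.12,"z":-0.105,"wx":0.5,"wy":0,"wz":0,"hand":0.7},
    {"x":0.068,"y":-0.179,"z":-0.105,"wx":0.5,"wy":0,"wz":0,"hand":0.7},
    {"x":0.068,"y":-0.179,"z":-0.095,"wx":0.5,"wy":0,"wz":-0.3,"hand":0.7},
    {"x":0.068,"y":-0.179,"z":-0.06,"wx":0.5,"wy":0,"wz":-0.3,"hand":0.7},
  ],
)

```text
time: 6.1
tool_pos: [0.4318, 0.0304, 0.0709]
tool_rot: [3.135, 0.001, 1.545]
contact_force: [1.6, -0.4, 0.1]
opening: 0.0639
```

Run:
```python
from t import *
to(.4304,.0305,.003,1.545)
# red dome in top view
m=cv2.inRange(hsv,(0,120,60),(12,255,255)); m[:220]=0;m[275:]=0;m[:,330:]=m[:,330:];m[:,:330]=0
ys,xs=np.nonzero(m); print('red',len(xs),ray(p,np.median(xs),np.median(ys),.03))
cv2.imwrite('pics/tt.png',cv2.resize(im[120:280,300:460],(600,600),interpolation=2)[:,:,::-1])
```

```text
tray [0.6048 0.002  0.04  ] ((376.3580627441406, 168.9673614501953), (86.62178802490234, 49.0942497253418), 1.6365771293640137) [[0.552, 0.101], [0.664, 0.098], [0.657, -0.098], [0.546, -0.093]]
shift [0.0001 0.0016 0.0635] turn [-0.1   0.   -0.01]
red 0 [nan nan nan]
  return _methods._mean(a, axis=axis, dtype=dtype,
  ret = ret.dtype.type(ret / rcount)
```

View pics/tt.png

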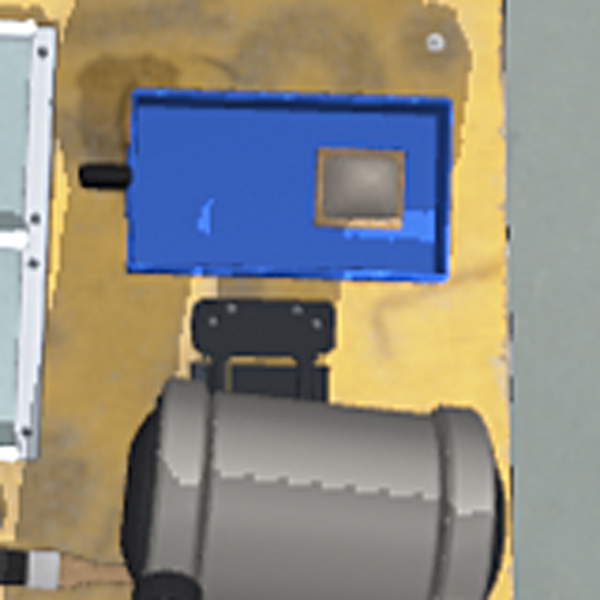

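The cream pad lies flat in the tray at crop (360,188), and the tray hasn't moved. I'll check the red pad with the wrist camera, numbers only, before descending.

Run:
```python
from h import *
im,p=snap('wrist','w2.png'); hsv=cv2.cvtColor(im,cv2.COLOR_RGB2HSV)
m=cv2.inRange(hsv,(0,120,60),(10,255,255))
n,l,st,ce=cv2.connectedComponentsWithStats(m)
for i in range(1,n):
    if st[i,4]>300: print(st[i],ce[i],ray(p,*ce[i],.022).round(4))
print(proj(p,(.4304,.0305,.022)))
```

```text
[ 294  189   46   53 2284] [316.38091068 214.5617338 ] [0.4304 0.0351 0.022 ]
[316.62529234 221.05250098]
```

Call:
move_arm(
  deltas=[
    {"x":0,"y":-0.0015,"z":0.035,"wx":0,"wy":0,"wz":0,"hand":0.7},
    {"x":0,"y":-0.0015,"z":0.063,"wx":0,"wy":0,"wz":0,"hand":0.7},
    {"x":0,"y":-0.0015,"z":0.063,"wx":0,"wy":0,"wz":0,"hand":0.7},
    {"x":0,"y":-0.0015,"z":0.063,"wx":0,"wy":0,"wz":0,"hand":0.2},
    {"x":0,"y":-0.0015,"z":0.063,"wx":0,"wy":0,"wz":0,"hand":0.2},
    {"x":0,"y":-0.0015,"z":0.063,"wx":0,"wy":0,"wz":0,"hand":0.2},
    {"x":0,"y":-0.0015,"z":0.063,"wx":0,"wy":0,"wz":0,"hand":0.2},
  ],
)

```text
time: 7.08
tool_pos: [0.4288, 0.0304, 0.0074]
tool_rot: [3.14, 0.0, 1.545]
contact_force: [-0.4, 0.2, 5.9]
opening: 0.0385
```

Call:
move_arm(
  deltas=[
    {"x":0,"y":0,"z":-0.05,"wx":0,"wy":0,"wz":0,"hand":0.2},
    {"x":0,"y":0,"z":-0.1,"wx":0,"wy":0,"wz":0,"hand":0.2},
    {"x":0,"y":0.06,"z":-0.1,"wx":0,"wy":0,"wz":0,"hand":0.2},
    {"x":0,"y":0.12,"z":-0.1,"wx":0,"wy":0,"wz":0,"hand":0.2},
    {"x":0.002,"y":0.175,"z":-0.1,"wx":0,"wy":0,"wz":0,"hand":0.2},
    {"x":0.002,"y":0.175,"z":-0.1,"wx":0,"wy":0,"wz":0,"hand":0.2},
  ],
)

```text
time: 7.82
tool_pos: [0.6058, 0.0277, 0.1058]
tool_rot: [3.14, 0.0, 1.544]
contact_force: [-1.3, 0.4, -1.2]
opening: 0.0382
```

Run:
```python
from t import *
to(.606,.037,.008,1.54);snap('side','s2.png')
```

```text
tray [ 0.5852 -0.0556  0.04  ] ((402.0, 177.5), (33.0, 32.0), 90.0) [[0.623, -0.02], [0.623, -0.092], [0.548, -0.091], [0.548, -0.019]]
shift [0.0092 0.0025 0.0976] turn [-0.08  0.    0.26]
```

Call:
move_arm(
  deltas=[
    {"x":0.009,"y":0.002,"z":0.04,"wx":0,"wy":0,"wz":0,"hand":0.2},
    {"x":0.009,"y":0.002,"z":0.075,"wx":0,"wy":0,"wz":0,"hand":0.2},
    {"x":0.009,"y":0.002,"z":0.09,"wx":0,"wy":0,"wz":0,"hand":0.2},
    {"x":0.009,"y":0.002,"z":0.095,"wx":0,"wy":0,"wz":0,"hand":0.2},
    {"x":0.009,"y":0.002,"z":0.095,"wx":0,"wy":0,"wz":0,"hand":0.2},
  ],
)

```text
time: 8.55
tool_pos: [0.6057, 0.0367, 0.0126]
tool_rot: [3.14, 0.0, 1.544]
contact_force: [0.5, 0.6, -1.6]
opening: 0.0381
```

Call:
move_arm(
  deltas=[
    {"x":0,"y":0,"z":0.0,"wx":0,"wy":0,"wz":0,"hand":0.5},
    {"x":0,"y":0,"z":0.0,"wx":0,"wy":0,"wz":0,"hand":0.54},
    {"x":0,"y":0,"z":0.0,"wx":0,"wy":0,"wz":0,"hand":0.54},
    {"x":0,"y":0,"z":-0.05,"wx":0,"wy":0,"wz":0,"hand":0.54},
    {"x":0,"y":0,"z":-0.1,"wx":0,"wy":0,"wz":0,"hand":0.54},
    {"x":0,"y":-0.06,"z":-0.12,"wx":0,"wy":0,"wz":0,"hand":0.54},
    {"x":0,"y":-0.12,"z":-0.12,"wx":0,"wy":0,"wz":0,"hand":0.54},
    {"x":0,"y":-0.15,"z":-0.12,"wx":0,"wy":0,"wz":0,"hand":0.54},
  ],
)

```text
time: 9.55
tool_pos: [0.4525, 0.041, 0.1321]
tool_rot: [-3.141, 0.0, 1.545]
contact_force: [0.2, 0.4, 0.2]
opening: 0.0494
```

Run:
```python
from t import *
k=cv2.inRange(hsv,(0,0,0),(180,255,50))[150:185,316:334]; ys,xs=np.nonzero(k); print('fin',len(xs),ray(p,316+xs.mean(),150+ys.mean(),.06).round(4))
cv2.imwrite('pics/tt2.png',cv2.resize(im[120:280,300:460],(600,600),interpolation=2)[:,:,::-1]); print(monitor.observe()['tool_pos'])
```

```text
tray [0.6049 0.0019 0.04  ] ((376.3690490722656, 168.9520263671875), (86.63900756835938, 49.03761672973633), 1.6846843957901) [[0.553, 0.101], [0.664, 0.098], [0.657, -0.098], [0.546, -0.093]]
fin 75 [0.6079 0.1126 0.06  ]
[0.4494973  0.04138536 0.13171779]
```

View pics/tt2.png

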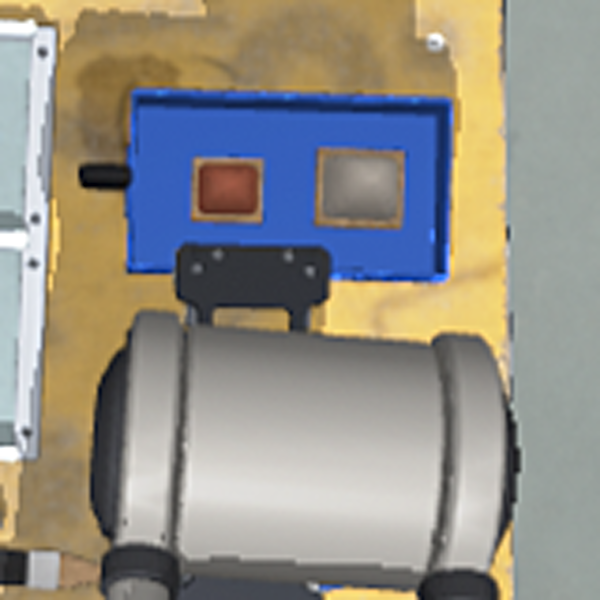

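Both pads lie flat in the tray: red at crop (228,190), cream at (361,188). Next I go over the fin.

Run:
```python
from h import *
to(.6084,.115,.031,1.541)
```

```text
shift [0.0777 0.1574 0.1001] turn [-0.24 -0.    0.24]
```

Call:
move_arm(
  deltas=[
    {"x":0.025,"y":0.05,"z":0,"wx":0,"wy":0,"wz":0.2,"hand":0.5},
    {"x":0.05,"y":0.105,"z":0,"wx":0,"wy":0,"wz":0.2,"hand":0.5},
    {"x":0.0777,"y":0.157,"z":0,"wx":0,"wy":0,"wz":0.2,"hand":0.5},
    {"x":0.0777,"y":0.157,"z":0.0,"wx":0,"wy":0,"wz":0.2,"hand":0.5},
    {"x":0.0777,"y":0.157,"z":0.05,"wx":0,"wy":0,"wz":0.2,"hand":0.5},
    {"x":0.0777,"y":0.157,"z":0.09,"wx":0,"wy":0,"wz":0.2,"hand":0.5},
    {"x":0.0777,"y":0.157,"z":0.1,"wx":0,"wy":0,"wz":0.2,"hand":0.5},
    {"x":0.0777,"y":0.157,"z":0.1,"wx":0,"wy":0,"wz":0.2,"hand":0.5},
  ],
)

```text
time: 10.6
tool_pos: [0.6143, 0.1141, 0.0322]
tool_rot: [-3.141, 0.0, 1.541]
contact_force: [0.2, -0.1, -0.7]
opening: 0.0461
```

Run:
```python
from h import *
to(.6084,.115,.031,1.541); snap('wrist','w3.png')
```

```text
shift [ 0.0008 -0.0059  0.0012] turn [-0.01  0.01 -0.01]
```

View pics/w3.png

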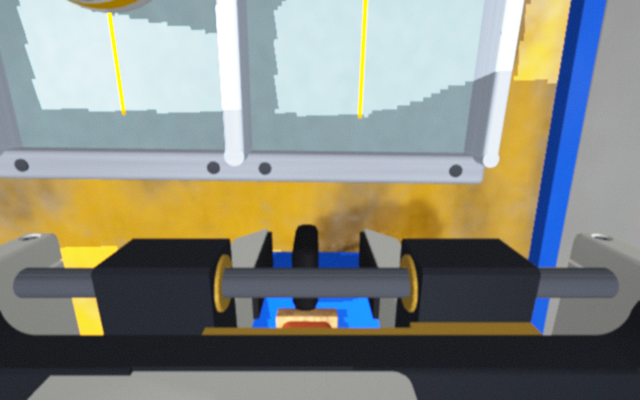

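The fin is between the fingers, slightly left of centre at (306,260). The far bay's yellow line runs from (365,2) to (361,117), and the sill's front edge is at v≈178.

Run:
```python
from h import *
p=viewer.camera_params('wrist')
a,b=ray(p,361,117,.003),ray(p,365,2,.003); print('line far',a,b,'yaw',np.arctan2(-(b-a)[0],(b-a)[1]))
a,b=ray(p,124,114,.003),ray(p,110,14,.003); print('line near',a,b,'yaw',np.arctan2(-(b-a)[0],(b-a)[1]))
for q in ((0,179),(240,180),(480,183)): print('sill front top',ray(p,*q,.016))
for q in ((20,165),(213,167),(265,168),(456,171)): print('screw',ray(p,*q,.016))
for q in ((234,158),(490,158)): print('rail end',ray(p,*q,.026))
```

```text
line far [0.64357039 0.18110229 0.003     ] [0.64511017 0.23866645 0.003     ] yaw -0.026742649336941007
line near [0.51047331 0.18665999 0.003     ] [0.51282547 0.23697827 0.003     ] yaw -0.04671163397700775
sill front top [0.44290056 0.15422277 0.016     ]
sill front top [0.57522296 0.14973315 0.016     ]
sill front top [0.70811792 0.14408527 0.016     ]
screw [0.45610209 0.16165848 0.016     ]
screw [0.56115124 0.1574419  0.016     ]
screw [0.58952129 0.1560468  0.016     ]
screw [0.69419824 0.15127508 0.016     ]
rail end [0.57567441 0.16359437 0.026     ]
rail end [0.70663907 0.15972127 0.026     ]
```

Call:
move_arm(
  deltas=[
    {"x":0,"y":-0.006,"z":0.001,"wx":0,"wy":0,"wz":0,"hand":0.5},
    {"x":0,"y":-0.006,"z":0.001,"wx":0,"wy":0,"wz":0,"hand":0.5},
    {"x":0,"y":-0.006,"z":0.001,"wx":0,"wy":0,"wz":0,"hand":0.05},
    {"x":0,"y":-0.006,"z":0.001,"wx":0,"wy":0,"wz":0,"hand":0.05},
    {"x":0,"y":-0.006,"z":0.001,"wx":0,"wy":0,"wz":0,"hand":0.05},
    {"x":0,"y":-0.006,"z":0.001,"wx":0,"wy":0,"wz":0,"hand":0.05},
    {"x":0,"y":-0.006,"z":0.001,"wx":0,"wy":0,"wz":0,"hand":0.05},
  ],
  grip_force=45,
)

```text
time: 11.52
tool_pos: [0.6084, 0.1145, 0.0306]
tool_rot: [3.141, 0.0, 1.541]
contact_force: [0.5, 0.3, 0.0]
opening: 0.0118
```

Call:
move_arm(
  deltas=[
    {"x":-0.001,"y":0,"z":-0.007,"wx":0,"wy":2,"wz":0,"hand":0.05},
    {"x":-0.003,"y":0,"z":-0.0145,"wx":0,"wy":4,"wz":0,"hand":0.05},
    {"x":-0.0045,"y":0,"z":-0.022,"wx":0,"wy":6,"wz":0,"hand":0.05},
    {"x":-0.0064,"y":0,"z":-0.029,"wx":0,"wy":8,"wz":0,"hand":0.05},
    {"x":-0.0064,"y":0,"z":-0.029,"wx":0,"wy":8,"wz":0,"hand":0.05},
    {"x":-0.0064,"y":0,"z":-0.029,"wx":0,"wy":8,"wz":0,"hand":0.05},
  ],
)

```text
time: 12.28
tool_pos: [0.608, 0.1079, 0.0591]
tool_rot: [-3.141, -0.138, 1.541]
contact_force: [0.6, -0.9, -2.0]
opening: 0.0117
```

Run:
```python
from h import *
s=monitor.observe(); print(s['tool_pos'],s['tool_rot'],s['contact_force'],s['opening'])
R=Ro.from_euler('xyz',s['tool_rot']); print('tool shift for world (+.034,+.0725,0):',R.inv().apply([.034,.0725,0]).round(4))
snap('side','s3.png')
```

```text
[0.60795552 0.10787019 0.05911068] [-3.14102666 -0.13824414  1.54117912] [ 0.57827973 -0.90040431 -2.01010387] 0.011697544724479878
tool shift for world (+.034,+.0725,0): [0.0728 0.0318 0.0101]
```

View pics/s3.png

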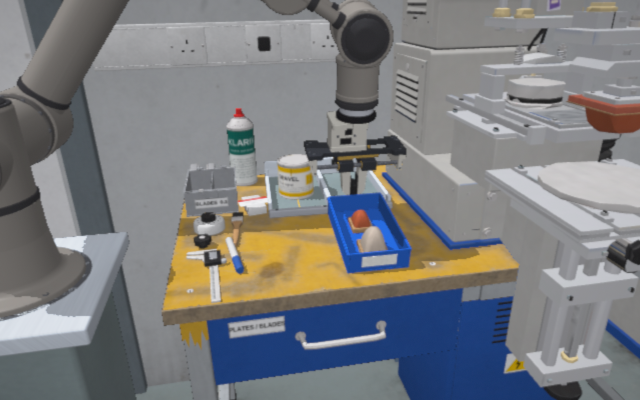

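The nose is lifted and the tail is down, with both pads in place. Now I translate to the far bay's line.

Call:
move_arm(
  deltas=[
    {"x":0.009,"y":0.004,"z":0.00125,"wx":0,"wy":0,"wz":0,"hand":0.05},
    {"x":0.018,"y":0.008,"z":0.0025,"wx":0,"wy":0,"wz":0.1,"hand":0.05},
    {"x":0.027,"y":0.012,"z":0.00375,"wx":0,"wy":0,"wz":0.2,"hand":0.05},
    {"x":0.036,"y":0.016,"z":0.005,"wx":0,"wy":0,"wz":0.3,"hand":0.05},
    {"x":0.045,"y":0.02,"z":0.00625,"wx":0,"wy":0,"wz":0.4,"hand":0.05},
    {"x":0.054,"y":0.024,"z":0.0075,"wx":0,"wy":0,"wz":0.4,"hand":0.05},
    {"x":0.063,"y":0.028,"z":0.00875,"wx":0,"wy":0,"wz":0.4,"hand":0.05},
    {"x":0.073,"y":0.032,"z":0.01,"wx":0,"wy":0,"wz":0.4,"hand":0.05},
  ],
)

```text
time: 13.32
tool_pos: [0.6426, 0.1814, 0.0598]
tool_rot: [-3.14, -0.14, 1.534]
contact_force: [-1.0, -0.0, -2.7]
opening: 0.0118
```

Run:
```python
from t import *
s=monitor.observe(); print(s['tool_pos'],s['tool_rot'],s['contact_force'],s['opening'])
cv2.imwrite('pics/t3.png',cv2.resize(im[110:260,270:440],(680,600),interpolation=2)[:,:,::-1])
```

```text
tray [0.6367 0.0149 0.04  ] ((370.5, 155.0), (50.0, 37.0), 90.0) [[0.694, 0.056], [0.694, -0.027], [0.58, -0.026], [0.58, 0.057]]
[0.64300651 0.18277416 0.05994746] [-3.14129516 -0.14043442  1.53456452] [-0.43728865  1.21962352 -2.35445924] 0.01180750938229849
```

View pics/t3.png

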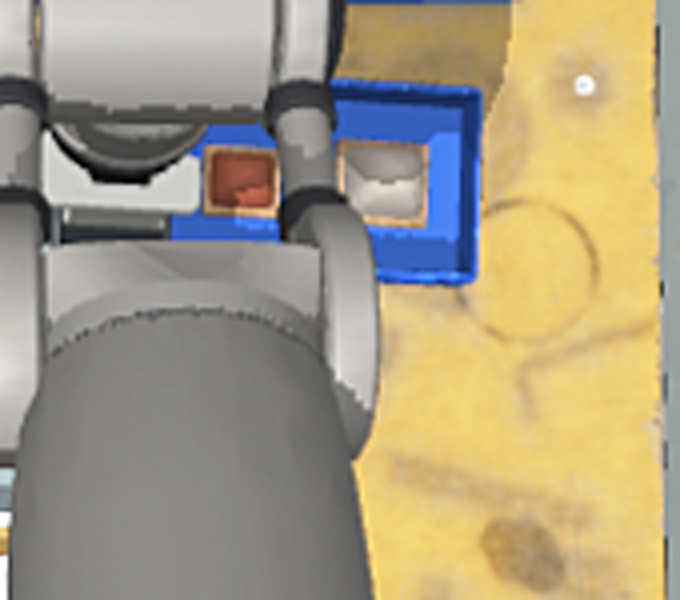

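Call:
move_arm(
  deltas=[
    {"x":0.0005,"y":0,"z":0.004,"wx":0,"wy":-1,"wz":0,"hand":0.05},
    {"x":0.001,"y":0,"z":0.0075,"wx":0,"wy":-2,"wz":0,"hand":0.05},
    {"x":0.0013,"y":0,"z":0.0095,"wx":0,"wy":-2.6,"wz":0,"hand":0.05},
    {"x":0.0013,"y":0,"z":0.0095,"wx":0,"wy":-2.6,"wz":0,"hand":0.05},
    {"x":0.0013,"y":0,"z":0.0095,"wx":0,"wy":-2.6,"wz":0,"hand":0.05},
  ],
)

```text
time: 14.0
tool_pos: [0.6424, 0.1834, 0.0507]
tool_rot: [-3.141, -0.094, 1.534]
contact_force: [0.3, 0.5, -2.7]
opening: 0.0116
```

Run:
```python
from h import *
s=monitor.observe(); print(s['tool_pos'],s['tool_rot'],s['contact_force'],s['opening'])
im,p=snap('wrist'); cv2.imwrite('pics/w4.png',im[:,:,::-1])
```

```text
[0.64240031 0.18337548 0.05065121] [-3.14055169 -0.09437802  1.53380547] [ 0.26375222  0.51295988 -2.71580368] 0.011597617240359579
```

Call:
move_arm(
  deltas=[
    {"x":0.0003,"y":0,"z":0.001,"wx":0,"wy":-0.3,"wz":0,"hand":0.05},
    {"x":0.0003,"y":0,"z":0.0018,"wx":0,"wy":-0.4,"wz":0,"hand":0.05},
    {"x":0.0003,"y":0,"z":0.0018,"wx":0,"wy":-0.4,"wz":0,"hand":0.05},
  ],
)

```text
time: 14.42
tool_pos: [0.6425, 0.1836, 0.0501]
tool_rot: [-3.141, -0.087, 1.534]
contact_force: [-3.3, -1.2, 4.5]
opening: 0.0117
```

The nose is on the sill, since the force sign flipped. Now I let go and retreat upward.

Call:
move_arm(
  deltas=[
    {"x":0,"y":0,"z":0,"wx":0,"wy":0,"wz":0,"hand":0.35},
    {"x":0,"y":0,"z":0,"wx":0,"wy":0,"wz":0,"hand":0.35},
    {"x":0,"y":0,"z":0,"wx":0,"wy":0,"wz":0,"hand":0.35},
    {"x":0,"y":0,"z":-0.02,"wx":0,"wy":0,"wz":0,"hand":0.35},
    {"x":0,"y":0,"z":-0.06,"wx":0,"wy":-5,"wz":0,"hand":0.35},
    {"x":0,"y":0,"z":-0.1,"wx":0,"wy":-5,"wz":0,"hand":0.35},
    {"x":0,"y":0,"z":-0.12,"wx":0,"wy":-5,"wz":0,"hand":0.35},
  ],
)

```text
time: 15.3
tool_pos: [0.643, 0.1738, 0.1711]
tool_rot: [3.139, -0.0, 1.535]
contact_force: [0.1, 0.6, 0.0]
opening: 0.0325
```

Run:
```python
from h import *
s=monitor.observe(); print(s['tool_pos'],s['tool_rot'],s['opening'])
im,p=snap('wrist'); sd,_=snap('side')
cv2.imwrite('pics/c5.png',np.hstack([cv2.resize(im,(480,300)),cv2.resize(sd[150:300,300:460],(320,300))])[:,:,::-1])
cv2.imwrite('pics/w5.png',im[:,:,::-1])
to(.635,-.1,.2,1.534)
```

```text
[0.64303394 0.17378504 0.17108347] [ 3.13892142e+00 -4.54521858e-04  1.53459083e+00] 0.03254790725353578
shift [-0.2737  0.0016 -0.0289] turn [ 0.25 -0.05  0.  ]
```

View pics/c5.png

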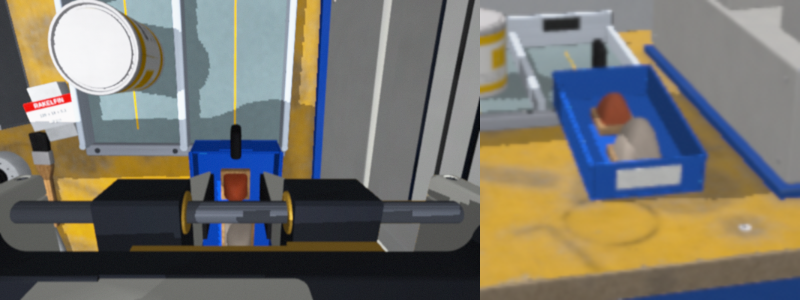

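The nose rests on the sill, let go and lined up with the far bay's yellow line, with both pads inside. Next I go behind the tail with shut fingers.

Call:
move_arm(
  deltas=[
    {"x":-0.06,"y":0,"z":0,"wx":0.2,"wy":0,"wz":0,"hand":0},
    {"x":-0.12,"y":0,"z":0,"wx":0.2,"wy":0,"wz":0,"hand":0},
    {"x":-0.18,"y":0,"z":0,"wx":0.2,"wy":0,"wz":0,"hand":0},
    {"x":-0.242,"y":-0.001,"z":0,"wx":0.2,"wy":0,"wz":0,"hand":0},
    {"x":-0.242,"y":-0.001,"z":0,"wx":0.2,"wy":0,"wz":0,"hand":0},
    {"x":-0.242,"y":-0.001,"z":0.05,"wx":0.2,"wy":0,"wz":0,"hand":0},
    {"x":-0.242,"y":-0.001,"z":0.11,"wx":0.2,"wy":0,"wz":0,"hand":0},
    {"x":-0.242,"y":-0.001,"z":0.148,"wx":0.2,"wy":0,"wz":0,"hand":0},
  ],
)

```text
time: 16.4
tool_pos: [0.6301, -0.0667, 0.0164]
tool_rot: [-3.132, -0.001, 1.535]
contact_force: [0.1, 0.4, 0.7]
opening: 0.0004
```

Run:
```python
from h import *
s=monitor.observe(); print(s['tool_pos'],s['tool_rot'],s['opening'])
to(.633,-.0683,.022,1.534)
im,p=snap('wrist'); cv2.imwrite('pics/w6.png',im[:,:,::-1])
for X in ((.58,-.0223,0),(.689,-.0223,0)): print(proj(p,X))
```

```text
[ 0.63008022 -0.0667172   0.01638365] [-3.13217562e+00 -1.20020429e-03  1.53471699e+00] 0.0003847573073216678
shift [-0.0015  0.0029 -0.0056] turn [-0.54 -0.07  0.04]
[219.64008964 165.38194826]
[420.59920153 158.68424976]
```

View pics/w6.png

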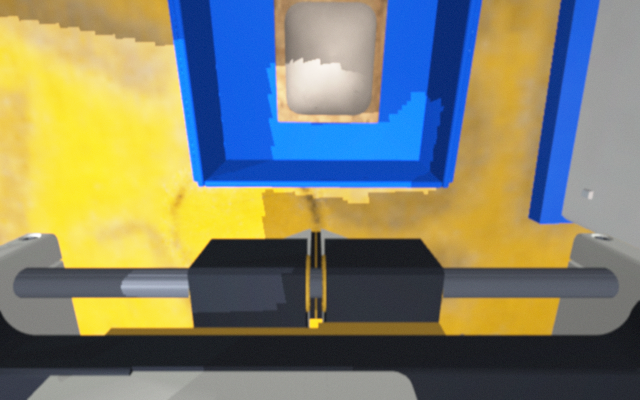

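Call:
move_arm(
  deltas=[
    {"x":0.006,"y":0.003,"z":-0.005,"wx":-0.4,"wy":0,"wz":0,"hand":0},
    {"x":0.016,"y":0.003,"z":-0.006,"wx":-0.4,"wy":0,"wz":0,"hand":0},
    {"x":0.028,"y":0.003,"z":-0.006,"wx":-0.4,"wy":0,"wz":0,"hand":0},
    {"x":0.04,"y":0.003,"z":-0.006,"wx":-0.4,"wy":0,"wz":0,"hand":0},
    {"x":0.052,"y":0.003,"z":-0.006,"wx":-0.4,"wy":0,"wz":0,"hand":0},
    {"x":0.064,"y":0.003,"z":-0.006,"wx":-0.4,"wy":0,"wz":0,"hand":0},
    {"x":0.076,"y":0.003,"z":-0.006,"wx":-0.4,"wy":0,"wz":0,"hand":0},
    {"x":0.088,"y":0.003,"z":-0.006,"wx":-0.4,"wy":0,"wz":0,"hand":0},
  ],
)

```text
time: 17.45
tool_pos: [0.6384, 0.0201, 0.0264]
tool_rot: [3.139, 0.0, 1.534]
contact_force: [-0.7, -4.6, 3.0]
opening: 0.0003
```

```bash
cat > e.py <<'E'
from h import *
s=monitor.observe(); print(s['tool_pos'],s['tool_rot'],s['contact_force'])
im,p=snap('wrist'); hsv=cv2.cvtColor(im,cv2.COLOR_RGB2HSV); m=cv2.inRange(hsv,(105,120,60),(125,255,255)); m[:,530:]=0; m[235:]=0
c=max(cv2.findContours(m,0,2)[0],key=cv2.contourArea)[:,0]; L=c[np.argmax(c[:,1]-.6*c[:,0])]; Rr=c[np.argmax(c[:,1]+.6*c[:,0])]
print('tail rim corners',L,Rr,'mid u',(L[0]+Rr[0])/2)
a,b=ray(p,*L,.041),ray(p,*Rr,.041); print(a,b,'yaw',np.arctan2((b-a)[1],(b-a)[0]))
mid=(a+b)/2; th=-.037; d=mid[:2]-[.575,.149]; print('tail in dock',np.cos(th)*d[0]+np.sin(th)*d[1],-np.sin(th)*d[0]+np.cos(th)*d[1])
Y=.0125; to(.64095+.037*Y,.1466+.9993*Y,.022,1.534)
E
python3 e.py
```

```text
[0.63840232 0.02009114 0.02640984] [3.13918136e+00 3.15238015e-04 1.53406317e+00] [-0.70006284 -4.60147132  2.98054571]
tail rim corners [201 234] [422 233] mid u 311.5
[0.58549614 0.03752463 0.041     ] [0.69030708 0.03418387 0.041     ] yaw -0.03186337343243048
tail in dock 0.06704399736503981 -0.11074147833599157
shift [ 0.1372 -0.0018  0.0044] turn [ 0.12 -0.05  0.05]
```

The push is straight: the tail is at dock x = 67 mm, y ≈ -114 mm. I keep going.

Call:
move_arm(
  deltas=[
    {"x":0.011,"y":0,"z":0.003,"wx":0,"wy":0,"wz":0,"hand":0},
    {"x":0.022,"y":0,"z":0.003,"wx":0,"wy":0,"wz":0,"hand":0},
    {"x":0.033,"y":0,"z":0.003,"wx":0,"wy":0,"wz":0,"hand":0},
    {"x":0.044,"y":-0.001,"z":0.003,"wx":0,"wy":0,"wz":0,"hand":0},
    {"x":0.055,"y":-0.001,"z":0.003,"wx":0,"wy":0,"wz":0,"hand":0},
    {"x":0.066,"y":-0.001,"z":0.003,"wx":0,"wy":0,"wz":0,"hand":0},
    {"x":0.077,"y":-0.001,"z":0.003,"wx":0,"wy":0,"wz":0,"hand":0},
    {"x":0.088,"y":-0.001,"z":0.003,"wx":0,"wy":0,"wz":0,"hand":0},
  ],
)

```text
time: 18.5
tool_pos: [0.6401, 0.1083, 0.0229]
tool_rot: [3.141, -0.0, 1.534]
contact_force: [-0.5, -1.4, -1.2]
opening: 0.0003
```

```bash
python3 e.py; python3 -c "
from h import *
snap('side','s7.png')"
```

```text
[0.64006577 0.10832996 0.02287225] [ 3.14050430e+00 -4.49348035e-04  1.53379698e+00] [-0.52818225 -1.41013672 -1.15666978]
tail rim corners [175 234] [445 234] mid u 310.0
[0.57650757 0.12760626 0.041     ] [0.70144202 0.12304966 0.041     ] yaw -0.03645577764245041
tail in dock 0.06480667435287452 -0.021289309722293433
shift [ 0.0491 -0.0002  0.0008] turn [ 0.05 -0.07  0.05]
```

View pics/s7.png

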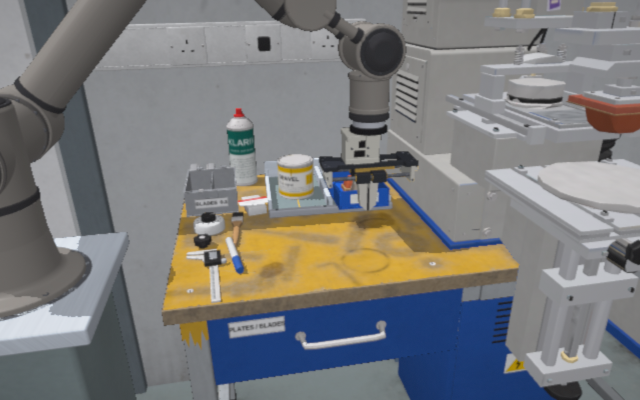

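The tray has tipped nose-down behind the sill. I push the last 49 mm gently.

Call:
move_arm(
  deltas=[
    {"x":0.009,"y":0,"z":0,"wx":0,"wy":0,"wz":0,"hand":0},
    {"x":0.018,"y":0,"z":0,"wx":0,"wy":0,"wz":0,"hand":0},
    {"x":0.027,"y":0,"z":0,"wx":0,"wy":0,"wz":0,"hand":0},
    {"x":0.035,"y":0,"z":0,"wx":0,"wy":0,"wz":0,"hand":0},
    {"x":0.042,"y":0,"z":0,"wx":0,"wy":0,"wz":0,"hand":0},
    {"x":0.047,"y":0,"z":0,"wx":0,"wy":0,"wz":0,"hand":0},
    {"x":0.05,"y":0,"z":0,"wx":0,"wy":0,"wz":0,"hand":0},
    {"x":0.05,"y":0,"z":0,"wx":0,"wy":0,"wz":0,"hand":0},
  ],
)

```text
time: 19.6
tool_pos: [0.6426, 0.1578, 0.0235]
tool_rot: [3.139, -0.0, 1.534]
contact_force: [0.6, 0.0, -0.9]
opening: 0.0006
```

Call:
move_arm(
  deltas=[
    {"x":-0.015,"y":0,"z":0,"wx":0,"wy":0,"wz":0,"hand":0},
    {"x":-0.04,"y":0,"z":-0.02,"wx":0,"wy":0,"wz":0,"hand":0},
    {"x":-0.08,"y":0,"z":-0.06,"wx":0,"wy":0,"wz":0,"hand":0},
    {"x":-0.12,"y":0,"z":-0.1,"wx":0,"wy":0,"wz":0,"hand":0},
    {"x":-0.12,"y":-0.06,"z":-0.14,"wx":0,"wy":0,"wz":0,"hand":0},
    {"x":-0.12,"y":-0.12,"z":-0.16,"wx":0,"wy":0,"wz":0,"hand":0},
    {"x":-0.12,"y":-0.18,"z":-0.16,"wx":0,"wy":0,"wz":0,"hand":0},
    {"x":-0.12,"y":-0.2,"z":-0.16,"wx":0,"wy":0,"wz":0,"hand":0},
  ],
)

```text
time: 20.6
tool_pos: [0.4347, 0.0443, 0.1836]
tool_rot: [3.139, 0.0, 1.533]
contact_force: [0.7, 0.5, 0.5]
opening: 0.0006
```

Run:
```python
from t import *
th=-.037
def dock(q,z): d=ray(p,*q,z)[:2]-[.575,.149]; return (np.cos(th)*d[0]+np.sin(th)*d[1],-np.sin(th)*d[0]+np.cos(th)*d[1])
m[:,330:]=0; c=max(cv2.findContours(m,0,2)[0],key=cv2.contourArea); x,y,w,h=cv2.boundingRect(c); r=cv2.minAreaRect(c)
print(r,[np.round(dock(q,.043),4).tolist() for q in cv2.boxPoints(r)],np.round(dock(r[0],.043),4))
sd,_=snap('side')
cv2.imwrite('pics/c8.png',np.hstack([cv2.resize(im[110:260,190:340],(400,400),interpolation=2),cv2.resize(sd[140:240,260:410],(400,400),interpolation=2)])[:,:,::-1]); print(monitor.observe()['tool_pos'])
```

```text
tray [0.6428 0.2671 0.04  ] ((259.305419921875, 152.86756896972656), (86.76724243164062, 50.03298568725586), 1.3322197198867798) [[0.588, 0.367], [0.703, 0.365], [0.697, 0.167], [0.583, 0.17]]
((259.305419921875, 152.86756896972656), (86.76724243164062, 50.03298568725586), 1.3322197198867798) [[0.0049, 0.2172], [0.1193, 0.2201], [0.1209, 0.0225], [0.0069, 0.0208]] [0.0628 0.12  ]
[0.4353126  0.04444406 0.18352118]
```

View pics/c8.png

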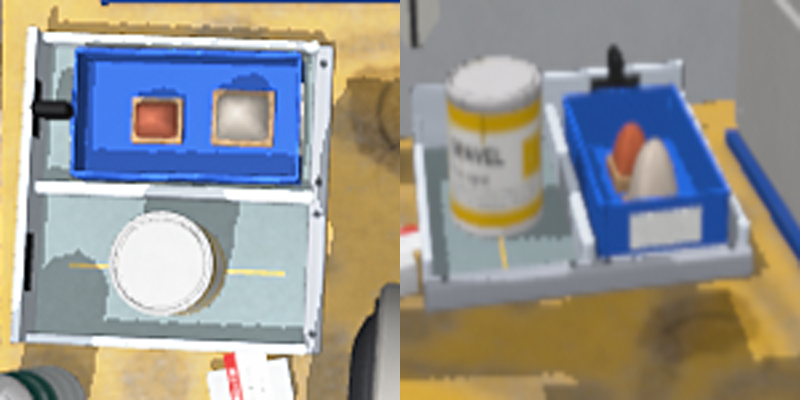

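The tray is in the far bay with both pads upright, and the tin hasn't moved. I check that the tail has really dropped by comparing its rim height in the side view.

Run:
```python
from h import *
im,p=snap('side'); hsv=cv2.cvtColor(im,cv2.COLOR_RGB2HSV); m=cv2.inRange(hsv,(105,120,40),(125,255,255)); m[:150]=0;m[215:]=0;m[:,:310]=0;m[:,386:]=0
c=max(cv2.findContours(m,0,2)[0],key=cv2.contourArea)[:,0]; print('right-most',c[np.argmax(c[:,0])],'lower-left',c[np.argmax(c[:,1]-.5*c[:,0])],'top-left',c[np.argmin(c[:,0]+c[:,1])],'top-right',c[np.argmax(c[:,0]-c[:,1])])
th=-.037;Rz=Ro.from_euler('z',th)
for z in (.043,.050,.056):
    print(z,[proj(p,Rz.apply([.063+sx*.054,y,z])+[.575,.149,0]).round(1).tolist() for sx,y in ((1,.023),(-1,.023),(-1,.217),(1,.217))], 'tail bottom', proj(p,Rz.apply([.063,.023,z-.04])+[.575,.149,0]).round(1))
cv2.imwrite('pics/c9.png',cv2.resize(im[155:220,310:400],(790,570),interpolation=2)[:,:,::-1])
```

```text
right-most [382 199] lower-left [334 203] top-left [321 164] top-right [364 163]
0.043 [[381.6, 187.4], [333.4, 190.9], [320.0, 163.2], [361.3, 160.5]] tail bottom [357.4 205.9]
0.05 [[381.8, 184.4], [333.4, 187.9], [319.9, 160.6], [361.4, 157.9]] tail bottom [357.5 203. ]
0.056 [[381.9, 181.9], [333.4, 185.3], [319.9, 158.3], [361.4, 155.7]] tail bottom [357.5 200.5]
```

View pics/c9.png

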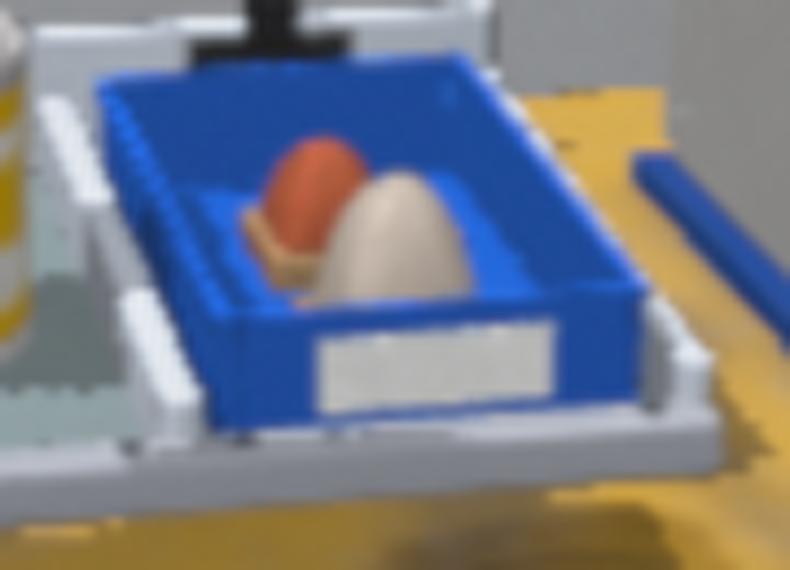

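The tail rim corners in the side view, (383,187.5) and (337,190), match a rim height of 43 mm, so the tray is flat on the floor plate. I hand in.

```bash
python3 -c "
from h import *
print(robot.hand_in(), monitor.observe()['time'])"
```

```text
the job is handed in; nothing more can be done
the job is handed in; nothing more can be done
```

I put both pads that were there (pad_b and pad_c; pad_a was absent) in the tray. I then rested its nose on the far bay's sill by the fin, let go, and pushed it home with shut fingers. The job was handed in at about 21 s; no verdict was given.

In my last checks the tray's centre was at dock (63, 120) mm, against a home of (66, 119). The tail rim in the side view matched 43 mm, so the tray is flat behind the sill. Both pads were dome up inside, and the yellow tin and blade box looked unmoved. The arm was clear of everything.

No check failed. My two dock measurements (top and wrist camera) differed by about 3 mm in y; I used the wrist camera's.

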